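# Put the sample jar away in the bench drawer

## Task

Stand the yellow-capped sample jar upright in the free part of the open drawer (the left part, seen from the robot), lowering it to the drawer floor before letting go rather than dropping it, then push the drawer fully shut. Keep the jar upright throughout and leave the green-capped jar where it stands.

Things in the scene. Friction and masses are not known exactly. Their poses are not given: they have to be found in the camera images.
- yellow_jar: The jar to put away: a straight upright round jar of milky plastic with a paper label, 50 mm diameter, with a bright yellow screw cap 52 mm in diameter and 18 mm tall on top; 66 mm tall overall, about 150 g. It stands on the bench. Origin at the centre of its underside, z up through the cap; its yaw means nothing.
- green_jar: The same kind of jar in every size but with a green cap; it stands on the bench near the yellow one and stays there (which of the two is nearer the drawer unit varies). Origin at the centre of its underside.
- drawer_space (a point): Centre of the floor of the drawer's free part, 22 mm above the bench; moves with the drawer. x: level, the way the drawer shuts; y: left seen from the robot; z up. From here: inside of drawer front x=-70 mm, its outer face x=-91, its top z=+81; left wall y=+92; divider y=-92 (60 high), blue and white boxes fill the part beyond; face of the unit at x = opening - 76 mm, its top spans z=+81 to +93.
- unit_drawer0 (a joint): Opening of the drawer in m: 0 fully shut (hard stop), 0.150 to 0.177 at the start, grows towards the robot; about 1 N friction, stays where left. It sits in a low cream unit, 260 deep, 360 wide, 115 mm tall, fixed to the bench. Steel bar handle 120 mm long along y, 10 thick, centre at x=-126, y=-67, z=+55 mm from drawer_space (its axes): push it or the front along +x.
Things that resemble listed ones, but are neither listed nor needed, are in the scene too. Leave any black or brown look-alike of the yellow_jar alone.

How it is judged:
By the outcome, as a careful person would: the job done as asked, in the order asked, and still so for the second after the job is handed in, with the robot touching nothing.
It also fails if it takes over 51 s, if anything falls off the work surface, if the arm or the gripper's body presses on something with over 40 N, if the wrist force passes 120 N, or if a joint passes its speed limit or range.

## Robot

A 7-joint arm with a two-finger parallel gripper is mounted at the origin on the work surface. World frame = base frame: x ahead of the robot, y to its left, z up, the work surface at z = 0. Lengths are in m, angles in rad, forces in N, time in s.
With the tool pointing down it reaches from about 0.4 to 0.875 m from the base axis. Payload 19.3 kg.
Tool frame: the origin (TCP) lies on the centre line of the jaws, within the pads' length; the fingertips stand 14 mm ahead of it and the grasp point (between the pads) lies 5 mm behind it; y points along the fingers, x is the direction in which the jaws open and shut, and the axes are right-handed (so a half turn about y gives the same grasp; the last joint's range is limited). The gripper opens to 85 mm and grips with 20 to 120 N. Pads are 22 mm wide; open, the fingers measure 114 mm over their backs; the gripper's body (76 mm by 85 mm) begins 54 mm behind the grasp point. The pads swing forward as they close: fully open they stand 13 mm farther back than shut.
Start: joints at [-1.413, 0.521, -0.036, 1.599, 0.021, 1.021, -0.113], TCP at [0.141, 0.609, 0.215] pointing down, gripper open.
Joint ranges: [-2.91, 2.91], [-0.3, 2.13], [-1.5, 1.42], [0.17, 2.43], [-1.26, 4.41], [0.16, 1.93], [-2.52, 2.52]. Speed limits (rad/s): [1.89, 1.89, 2.39, 2.39, 3.01, 3.01, 3.01].

## Interface

Orientations are given as [roll, pitch, yaw] about the fixed x, y, z axes, in that order (R = Rz(yaw) Ry(pitch) Rx(roll)).
In Python, from workcell import monitor, grab_frame, workorder gives the robot as it stands.
- The arm moves only by the tool drive_tool, never from a script. Its argument "steps" is one flat list of numbers, 5 for each row, row after row: the finger opening in mm, from 0 to 85.4, then the shift along the world's x, y, z in mm, then the turn about the world's z in degrees. In form: [fingers, tx, ty, tz, twist, fingers, tx, ty, tz, twist, ...]. A call has exactly 5 rows; each row shifts and turns the commanded pose from where the row before left it; what a row does not reach is not made up. A row lasts 1/12 s, in which the tool goes at most 41.7 mm and 7.16 degrees, less where a joint would pass 70% of its speed; a pose out of reach is approached as far as the arm can. A call is refused whole if a number of a shift passes 41.7 or a number of a turn 7.16, either way. A call with a gripper value outside its range is refused whole. The fingers move at their own pace and stop on an object; "grip_force" is the grip in N (left out, the last holds). Time passes only in rows, so rows that do not move let the fingers close, or fill a call up. It gives the time, the measured TCP pose, the force and the opening at its end, in the units of the state.
- monitor.observe(): the state, without advancing time (a new reading comes with each control period).
- grab_frame(name): name is "scene" or "top"; returns a dict with "frame" (480x640x3 uint8, red, green, blue), "vertical_fov" (degrees; the focal length in pixels is half the picture's height over the tangent of half this angle, whatever the lens; pixels are square), "cx", "cy" (the principal point, pixels), "k1" (the pictures are not rectified: a ray, as slopes to the right and down, at radius r is drawn at 1 + k1 r^2 times it, then the intrinsics apply), "xyz" and "orientation" of the camera in the world. Camera axes: x right, y down, z forward; pixel columns grow to the right and rows downward; lengths in m; the calibration is good to about 2 mm. A picture is of the moment at which its call begins. There is no depth.
- workorder.job_done(): hands the job in, once; it reports no verdict.
The state is a dict: "clock": time; "qpos": joint angles; "qd": joint speeds; "joint_efforts": joint torques, N m; "position": TCP position; "tool_rot": TCP orientation; "force": force on the tool from outside, world axes, zero at the start; "moment": the same for the moment, N m; "grip_width": finger opening in m.
Only numpy, scipy, OpenCV 4.12 (cv2) and the standard library are available. Lean on these libraries where they do the work, as an engineer would, in place of code of your own. Each camera call takes 0.05 s, during which the arm holds its last target. There are 200 camera calls.

## Working session

There is one attempt and no reset: what is moved stays moved. The work goes in short steps, Python scripts to look and compute and a tool call to move; the robot and the scene stay as the last step left them, time stands still between calls to the robot, and variables do not carry over. Pictures are saved under pics/ and viewed, about 8 in all and at most 12, crops included, and the job is handed in when it is done.

Besides the shell and the picture viewer there is one more tool, called after "Request:" in YAML: its name, and indented under it one key for each argument. drive_tool: Moves the arm, as the interface text tells. Its arguments: {"type":"object","properties":{"steps":{"type":"array"},"grip_force":{"type":"number"}},"required":["steps"]}

```bash
mkdir -p pics; cat > h.py <<'E'
import numpy as np, cv2
from workcell import monitor, grab_frame, workorder
from scipy.spatial.transform import Rotation as R
def rot(o):
    o=np.array(o,float)
    return o if o.shape==(3,3) else (R.from_euler('xyz',o).as_matrix() if o.size==3 else R.from_quat(o).as_matrix())
def K(f):
    F=240/np.tan(np.radians(f['vertical_fov'])/2); return F
def ray(f,u,v):
    F=K(f); d=np.array([(u-f['cx'])/F,(v-f['cy'])/F]); s=d.copy()
    for _ in range(30): s=d/(1+f['k1']*(s@s))
    return rot(f['orientation'])@np.array([s[0],s[1],1.])
def onz(f,u,v,z):
    d=ray(f,u,v); c=np.array(f['xyz']); return c+d*(z-c[2])/d[2]
def proj(f,p):
    q=rot(f['orientation']).T@(np.array(p)-np.array(f['xyz'])); s=q[:2]/q[2]; s=s*(1+f['k1']*(s@s)); return s*K(f)+[f['cx'],f['cy']]
E
python3 - <<'E'
from h import *
for n in ['scene','top']:
    f=grab_frame(n); cv2.imwrite(f'pics/{n}0.png',f['frame'][:,:,::-1]); print({k:v for k,v in f.items() if k!='frame'})
s=monitor.observe(); print(s)
E
```

```text
{'vertical_fov': 53.98077688734372, 'cx': 320.55211386249266, 'cy': 231.73142561112934, 'k1': -0.10759150262030345, 'xyz': array([1.11424978, 0.24622603, 0.69041478]), 'orientation': array([-2.44337994,  0.00797301,  1.78474322])}
{'vertical_fov': 42.6400536118879, 'cx': 334.52790910342696, 'cy': 243.40978846888123, 'k1': -0.12971770178718584, 'xyz': array([0.37046859, 0.11884864, 1.348371  ]), 'orientation': array([-2.97922402,  0.00727286, -1.58274453])}
{'clock': 0.1, 'qpos': array([-1.4131816 ,  0.52191457, -0.0363116 ,  1.59991976,  0.02118209,
        1.02110488, -0.11279561]), 'qd': array([-0.0011941 ,  0.0010824 , -0.00019549,  0.00104211, -0.00297786,
       -0.00099346, -0.00166048]), 'joint_efforts': array([ 2.50005258e-03, -9.28466392e+01,  1.98338538e+00, -3.70529437e+01,
        1.81267230e-02,  5.58318352e-03, -1.46548842e-05]), 'position': array([0.14112468, 0.60854993, 0.21501948]), 'tool_rot': array([-1.57085564e+00,  9.60463273e-04,  1.34295133e+00]), 'force': array([-0.37736274,  0.34489316,  1.10704482]), 'moment': array([-0.04414654,  0.00870963,  0.00998363]), 'grip_width': 0.08544662982169163}
```

View pics/scene0.png

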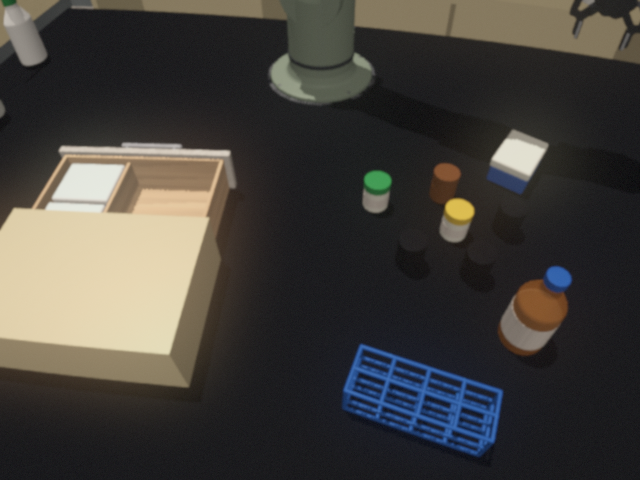

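View pics/top0.png

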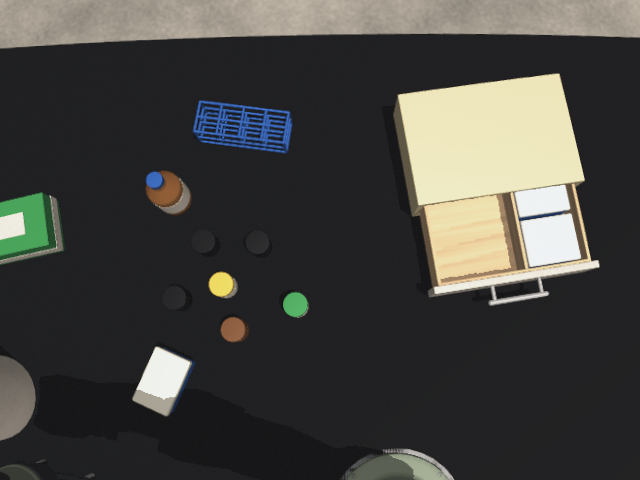

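The top view shows the yellow cap at (222,284), green at (295,304), brown at (233,329), and black look-alikes at (204,241), (257,242) and (175,297). The drawer unit is at the right, with its free part around (468,238). In the scene view, yellow is at (458,212), green (377,182), brown (446,172), and black (413,245), (482,255) and (511,210). I choose the only yellow cap and measure it now.

```bash
cat > m.py <<'E'
from h import *
def blob(f,lo,hi,amin=60):
    h=cv2.cvtColor(f['frame'],cv2.COLOR_RGB2HSV); m=cv2.inRange(h,np.array(lo),np.array(hi))
    c,_=cv2.findContours(m,cv2.RETR_EXTERNAL,cv2.CHAIN_APPROX_NONE)
    return [(cv2.contourArea(x),)+tuple(np.round(cv2.minEnclosingCircle(x)[0],1))+(round(cv2.minEnclosingCircle(x)[1],1),) for x in c if cv2.contourArea(x)>amin]
COL={'y':([22,120,110],[34,255,255]),'g':([60,120,60],[80,255,255]),'br':([3,100,60],[14,220,200])}
E
python3 - <<'E'
from m import *
t=grab_frame('top'); s=grab_frame('scene')
for n,f in(('top',t),('scene',s)):
    for k,(a,b) in COL.items():
        for x in blob(f,a,b): print(n,k,x,onz(f,x[1],x[2],.062 if n=='top' else .057)[:2].round(4))
for p in [(204,241),(257,242),(175,297)]: print('black',onz(t,*p,.06)[:2].round(3))
for p in [(413,240),(482,250),(511,206)]: print('blackS',onz(s,*p,.06)[:2].round(3))
# drawer / unit corners
for nm,p,z in [('frontL',(432,292),.103),('frontR',(597,266),.103),('unitL near',(418,212),.115),('unitR near',(581,182),.115),('unitL far',(399,96),.115),('unitR far',(559,76),.115),('hL',(492,303),.077),('hR',(547,296),.077)]:
    print(nm,onz(t,*p,z)[:2].round(4))
g=t['frame'][180:310,400:610,::-1]; a=cv2.resize(g,None,fx=3,fy=3,interpolation=cv2.INTER_CUBIC)
g2=t['frame'][220:350,150:320,::-1]; b=cv2.resize(g2,None,fx=3,fy=3,interpolation=cv2.INTER_CUBIC)
cv2.imwrite('pics/drawer.png',a); cv2.imwrite('pics/jars.png',b)
E
```

```text
top y (460.0, np.float64(220.7), np.float64(283.9), 12.7) [0.4979 0.367 ]
top g (447.5, np.float64(294.6), np.float64(303.9), 12.4) [0.4542 0.2107]
top g (2276.0, np.float64(24.0), np.float64(227.5), 39.6) [0.6261 0.8135]
top br (514.5, np.float64(233.8), np.float64(329.8), 13.9) [0.4014 0.3381]
top br (755.5, np.float64(163.7), np.float64(188.6), 18.5) [0.7073 0.4968]
scene y (565.0, np.float64(458.8), np.float64(210.5), 14.9) [0.4939 0.3661]
scene g (510.0, np.float64(377.1), np.float64(181.0), 14.2) [0.4483 0.2082]
scene br (192.5, np.float64(518.5), np.float64(336.5), 23.7) [0.7358 0.4639]
scene br (1983.0, np.float64(540.7), np.float64(303.9), 27.5) [0.67   0.5021]
scene br (895.5, np.float64(444.5), np.float64(182.7), 20.8) [0.4254 0.3369]
black [0.591 0.405]
black [0.587 0.291]
black [0.471 0.465]
blackS [0.584 0.289]
blackS [0.581 0.407]
blackS [0.464 0.462]
frontL [ 0.4719 -0.0714]
frontR [ 0.5196 -0.4213]
unitL near [ 0.6357 -0.0468]
unitR near [ 0.697  -0.3961]
unitL far [ 0.8895 -0.016 ]
unitR far [ 0.937  -0.3698]
hL [ 0.449  -0.2002]
hR [ 0.4613 -0.3184]
```

View pics/drawer.png

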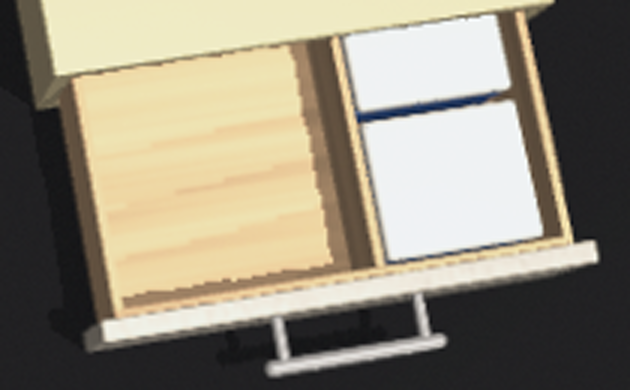

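View pics/jars.png

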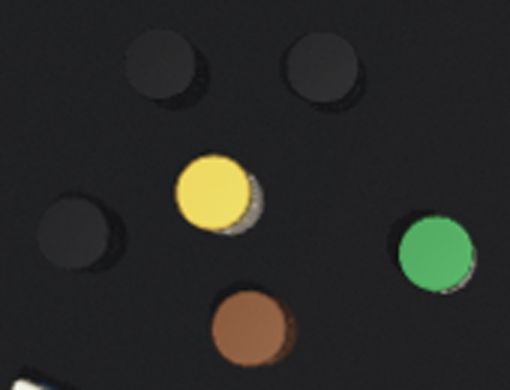

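The crops confirm that the yellow cap is clear of its neighbours, so I choose that jar. Next I fit the drawer pose, using the unit's known 360 × 260 mm size as a check.

```bash
python3 - <<'E'
from m import *
f=grab_frame('top'); h=cv2.cvtColor(f['frame'],cv2.COLOR_RGB2HSV); print(h[140,480],h[273,540],h[298,520],h[150,405],h[230,460])
m=cv2.inRange(h,np.array([20,30,215]),np.array([40,110,255])); m[:,:390]=0; m[:60]=0; m[:,600:]=0
m=cv2.morphologyEx(m,cv2.MORPH_OPEN,np.ones((7,7)))
c=max(cv2.findContours(m,cv2.RETR_EXTERNAL,cv2.CHAIN_APPROX_NONE)[0],key=cv2.contourArea)[:,0]
P=np.array([onz(f,u,v,.115)[:2] for u,v in c])
(ctr,wh,a)=cv2.minAreaRect((P*1000).astype(np.float32)); print('unit',ctr,wh,a)
B=cv2.boxPoints((ctr,wh,a))/1000; print(B.round(4))
def pca(P):
    q=P-P.mean(0); d=np.linalg.svd(q)[2][0]; return np.degrees(np.arctan2(d[1],d[0]))%180
q=cv2.boxPoints(cv2.minAreaRect(c.astype(np.float32)))
# edges: near edge of unit & outer edge of the front (lowest bright pixel per column)
v=h[:,:,2].astype(int)
pts=[]
for u in list(range(440,490))+list(range(550,592)):
    col=np.where((v[240:305,u]>150)&(h[240:305,u,1]<60))[0]
    if u<490 or u>550: 
        if len(col): pts.append(onz(f,u,240+col.max()+.5,.103)[:2])
pts=np.array(pts)
for _ in range(3):
    k=np.polyfit(pts[:,1],pts[:,0],1); r=pts[:,0]-np.polyval(k,pts[:,1]); pts=pts[abs(r)<2*r.std()+1e-4]
print('front line x=',k,'yaw',np.degrees(np.arctan(-k[0])),r.std(),len(pts))
hp=[]
for u in range(494,546):
    col=np.where(v[285:310,u]>130)[0]
    if len(col): hp.append(onz(f,u,285+col.max()+.5,.077)[:2])
hp=np.array(hp);kh=np.polyfit(hp[:,1],hp[:,0],1);print('handle',kh,hp[:,1].min(),hp[:,1].max())
near=[]
for u in range(425,575):
    col=np.where(m[:,u]>0)[0]
    if len(col): near.append(onz(f,u,col.max()+.5,.115)[:2])
near=np.array(near);kn=np.polyfit(near[:,1],near[:,0],1);print('near',kn,'yaw',np.degrees(np.arctan(-kn[0])))
E
```

```text
[ 26  51 239] [ 20  19 238] [ 17   8 218] [20 67 95] [ 23  69 238]
unit (797.4664916992188, -208.5382537841797) (244.67283630371094, 359.118896484375) 8.162166595458984
[[ 0.6509 -0.0482]
 [ 0.7019 -0.4036]
 [ 0.9441 -0.3689]
 [ 0.8931 -0.0134]]
front line x= [-0.14082205  0.45736113] yaw 8.015799883252525 0.0005869857323351948 91
handle [-0.14228985  0.41762494] -0.314130883950372 -0.204304906146917
near [-0.74451115  0.43437053] yaw 36.66809442094893
```

Request:
drive_tool:
  steps: [85,24,-16,0,0,85,24,-16,0,0,85,24,-16,0,0,85,24,-16,0,0,85,24,-16,0,0]

```text
clock: 0.67
position: [0.2622, 0.5279, 0.2155]
tool_rot: [-1.571, 0.0, 1.343]
force: [0.9, 1.2, -0.1]
grip_width: 0.085
```

Request:
drive_tool:
  steps: [85,24,-16,0,0,85,24,-16,0,0,85,24,-16,0,0,85,24,-16,0,0,85,24,-16,0,0]

```text
clock: 1.08
position: [0.3822, 0.4479, 0.2155]
tool_rot: [-1.571, 0.0, 1.343]
force: [-0.2, -0.0, 0.2]
grip_width: 0.0849
```

Request:
drive_tool:
  steps: [85,24,-16,0,0,85,24,-16,0,0,85,24,-16,0,0,85,24,-16,0,0,85,20,-18,0,0]

```text
clock: 1.5
position: [0.4986, 0.3659, 0.2154]
tool_rot: [-1.571, -0.0, 1.343]
force: [0.6, 0.3, -0.2]
grip_width: 0.085
```

Request:
drive_tool:
  steps: [85,-2,1,-22,0,85,0,0,-25,0,85,0,0,-25,0,85,0,0,-23,0,85,0,0,-10,0]

```text
clock: 1.92
position: [0.4941, 0.367, 0.1076]
tool_rot: [-1.569, 0.003, 1.343]
force: [0.1, -0.3, 0.4]
grip_width: 0.0848
```

```bash
python3 - <<'E'
from m import *
f=grab_frame('scene'); g=f['frame'][90:290,340:600,::-1]
t=grab_frame('top'); g2=t['frame'][180:380,130:330,::-1]
cv2.imwrite('pics/pre.png',np.hstack([cv2.resize(g,(520,400)),cv2.resize(g2,(280,280)).copy() if 0 else cv2.copyMakeBorder(cv2.resize(g2,(280,280)),0,120,0,0,0)]))
E
```

```text
(no output)
```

View pics/pre.png

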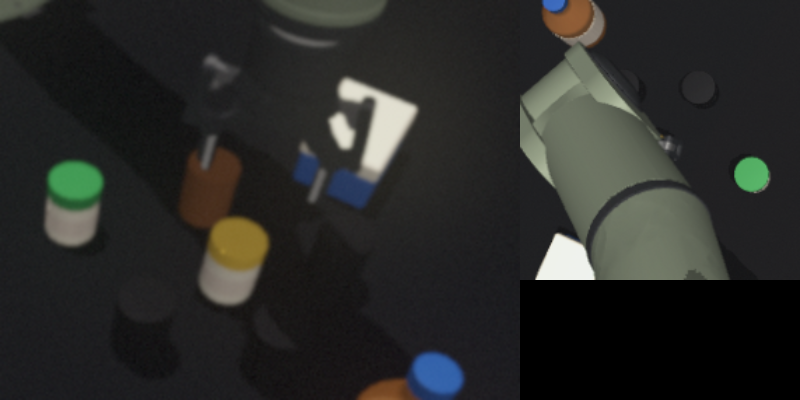

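The picture shows the open fingers straddling the yellow jar, with tips at scene pixels of about (443,172) and (497,190). I check that against the cap.

```bash
python3 - <<'E'
from m import *
f=grab_frame('scene'); p=monitor.observe()['position']; print(p)
d=np.array([np.cos(1.343),np.sin(1.343),0])
for s in(-1,1): print(proj(f,[p[0],p[1],.107]+s*.045*d))
for x in blob(f,[18,120,60],[34,255,255]): print(x,onz(f,x[1],x[2],.057))
# circle of cap top predicted
for c in [(.497,.367),(.494,.366)]: print(c,proj(f,[*c,.066]),proj(f,[*c,.057]))
E
```

```text
[0.49513914 0.36782521 0.11058786]
[441.13560299 184.21616625]
[490.97597228 199.81167698]
(623.0, np.float64(458.8), np.float64(211.3), 15.6) [0.49587565 0.36613275 0.057     ]
(0.497, 0.367) [460.31561847 208.47566812] [459.2587531  211.81597542]
(0.494, 0.366) [459.80211263 207.20920315] [458.75221763 210.55159386]
```

Request:
drive_tool:
  steps: [85,0,0,-16,0,85,0,0,-16,0,85,0,0,-16,0,85,0,0,-12,0,85,0,0,-3,0]

```text
clock: 2.48
position: [0.495, 0.3678, 0.0469]
tool_rot: [-1.57, 0.0, 1.343]
force: [-0.4, 0.9, -0.4]
grip_width: 0.0849
```

Request:
drive_tool:
  steps: [70,0,0,0,0,62,0,0,0,0,56,0,0,0,0,45,0,0,0,0,45,0,0,0,0]
  grip_force: 30

```text
clock: 2.9
position: [0.4954, 0.3681, 0.0481]
tool_rot: [-1.571, -0.001, 1.343]
force: [-0.3, -0.6, 0.4]
grip_width: 0.0449
```

Request:
drive_tool:
  steps: [45,0,0,0,0,45,0,0,0,0,45,0,0,0,0,45,0,0,0,0,45,0,0,0,0]

```text
clock: 3.32
position: [0.4955, 0.368, 0.0481]
tool_rot: [-1.571, -0.001, 1.343]
force: [-1.7, -0.3, 7.0]
grip_width: 0.0451
```

```bash
python3 - <<'E'
from m import *
f=grab_frame('scene'); g=f['frame'][90:290,340:600,::-1]
cv2.imwrite('pics/grip.png',cv2.resize(g,(650,500)))
E
```

```text
(no output)
```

View pics/grip.png

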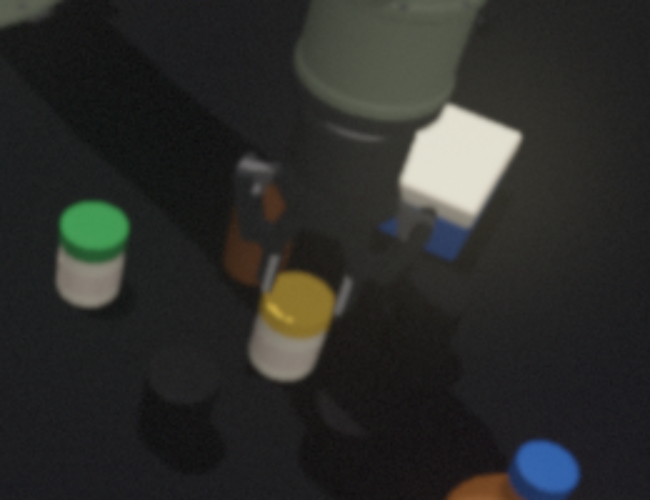

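The fingers closed to 45 mm, which is less than the 52 mm cap, with about 7 N upward. In this picture they look behind or above the cap rather than around it. I take a brightened close look before touching anything more.

```bash
python3 - <<'E'
from m import *
f=grab_frame('scene'); t=grab_frame('top'); p=monitor.observe(); print(p['position'],p['force'],p['tool_rot'],p['grip_width'])
def br(g,k): 
    g=np.clip((g/255.)**.5*255,0,255).astype(np.uint8); return cv2.resize(g,None,fx=k,fy=k,interpolation=cv2.INTER_CUBIC)
a=br(f['frame'][140:250,420:520,::-1],5)[:550,:500]; b=br(t['frame'][220:330,170:270,::-1],3)
cv2.imwrite('pics/close.png',np.hstack([a,cv2.copyMakeBorder(b,0,220,0,0,0)]))
for x in blob(f,[18,120,60],[34,255,255]): print(x,onz(f,x[1],x[2],.057))
d=np.array([np.cos(1.343),np.sin(1.343),0])
for z in (.034,.05,.067):
  print(z,[(proj(f,[p['position'][0],p['position'][1],z]+s*.0225*d)-[420,140])*5 for s in(-1,1)])
E
```

```text
[0.49546082 0.36801963 0.04807133] [-0.49682497 -0.59517678  6.76299389] [-1.57129954e+00 -5.92669778e-04  1.34288220e+00] 0.045069252843230496
(591.5, np.float64(458.8), np.float64(211.7), 15.3) [0.49688589 0.36615706 0.057     ]
0.034 [array([128.01640969, 379.04537438]), array([244.45677872, 417.18634336])]
0.05 [array([136.30409195, 350.23635419]), array([254.46338967, 388.57805303])]
0.067 [array([145.33762554, 318.7480717 ]), array([265.37346793, 357.29771073])]
```

View pics/close.png

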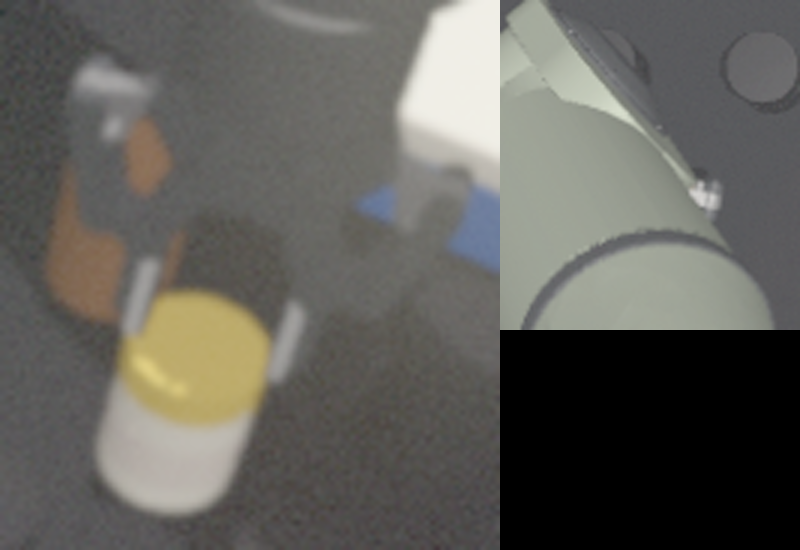

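The close-up shows the pads on both sides of the cap, but only over its upper part: the tips are at about z 0.056. I reopen, go 9 mm lower and close further to see whether the width stops on the jar.

Request:
drive_tool:
  steps: [75,0,0,0,0,75,0,0,0,0,75,0,0,0,0,75,1,-1,-5,0,75,0,0,-4,0]

```text
clock: 3.88
position: [0.4964, 0.3666, 0.0381]
tool_rot: [-1.571, 0.0, 1.343]
force: [-0.6, 0.9, -0.5]
grip_width: 0.0753
```

Request:
drive_tool:
  steps: [70,0,0,0,0,30,0,0,0,0,30,0,0,0,0,30,0,0,0,0,30,0,0,0,0]
  grip_force: 30

```text
clock: 4.3
position: [0.4962, 0.3668, 0.0386]
tool_rot: [-1.571, 0.0, 1.343]
force: [0.3, -0.0, 2.3]
grip_width: 0.0504
```

Request:
drive_tool:
  steps: [30,0,0,0,0,30,0,0,0,0,30,0,0,0,0,30,0,0,0,0,30,0,0,0,0]

```text
clock: 4.72
position: [0.4962, 0.3668, 0.0386]
tool_rot: [-1.571, 0.0, 1.343]
force: [-0.6, -1.9, 2.7]
grip_width: 0.0505
```

Request:
drive_tool:
  steps: [30,0,0,5,0,30,0,0,10,0,30,0,0,15,0,30,0,0,15,0,30,0,0,15,0]

```text
clock: 5.13
position: [0.4961, 0.367, 0.0999]
tool_rot: [-1.571, -0.0, 1.343]
force: [0.7, 0.0, -2.3]
grip_width: 0.0505
```

Request:
drive_tool:
  steps: [30,0,0,20,0,30,0,0,20,0,30,0,0,20,0,30,0,0,15,0,30,0,0,5,0]

```text
clock: 5.55
position: [0.4969, 0.3675, 0.1817]
tool_rot: [-1.573, -0.003, 1.343]
force: [0.0, -0.6, -1.1]
grip_width: 0.0501
```

```bash
python3 - <<'E'
from m import *
f=grab_frame('scene'); p=monitor.observe(); print(p['position'],p['force'],p['grip_width'],p['qpos'].round(2))
g=f['frame'][60:260,360:560,::-1]; g=np.clip((g/255.)**.6*255,0,255).astype(np.uint8)
cv2.imwrite('pics/lift.png',cv2.resize(g,(560,560),interpolation=cv2.INTER_CUBIC))
E
```

```text
[0.49686396 0.36750275 0.18118186] [ 0.48872057  0.58328354 -1.69812224] 0.05029794523677997 [-0.76  0.55  0.03  1.66 -0.02  0.93  0.63]
```

View pics/lift.png

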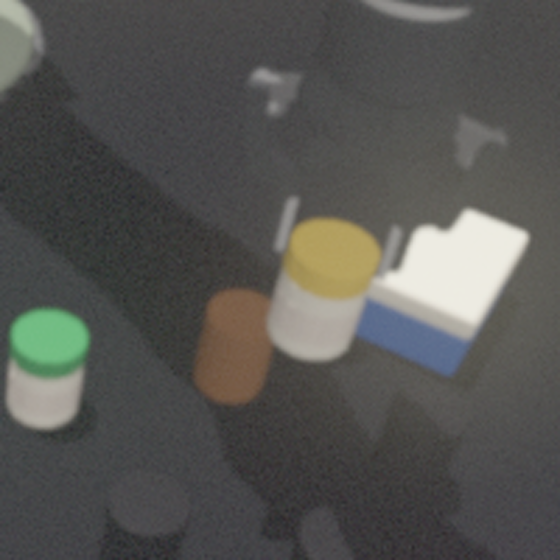

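The jar is lifted and upright between the pads: cap at crop (333,250), pad tips at (282,248) and (388,272). Width is 50 mm and the load about 1.7 N, which matches a 150 g jar. The green jar at crop (48,370) is untouched. Now I carry it to above the drawer.

Request:
drive_tool:
  steps: [30,4,-10,0,1,30,4,-20,0,1,30,4,-28,0,1,30,4,-30,0,1,30,4,-30,0,1]

```text
clock: 6.02
position: [0.5157, 0.2476, 0.1776]
tool_rot: [-1.57, 0.001, 1.432]
force: [0.6, 1.1, -1.8]
grip_width: 0.0506
```

Request:
drive_tool:
  steps: [30,4,-30,0,1,30,4,-30,0,1,30,4,-30,0,1,30,4,-30,0,1,30,4,-30,0,1]

```text
clock: 6.43
position: [0.5357, 0.0974, 0.1779]
tool_rot: [-1.57, 0.0, 1.519]
force: [0.7, 0.7, -2.6]
grip_width: 0.0503
```

Request:
drive_tool:
  steps: [30,4,-30,0,1,30,4,-30,0,1,30,4,-30,0,1,30,4,-30,0,1,30,4,-30,0,1]

```text
clock: 6.85
position: [0.5557, -0.0526, 0.1779]
tool_rot: [-1.57, -0.0, 1.606]
force: [0.5, 0.3, -3.0]
grip_width: 0.0505
```

Request:
drive_tool:
  steps: [30,4,-30,0,1,30,4,-30,0,1,30,4,-28,0,1,30,3,-22,0,1,30,3,-14,0,1]

```text
clock: 7.27
position: [0.5735, -0.1781, 0.1777]
tool_rot: [-1.57, 0.001, 1.691]
force: [-0.1, -0.1, -2.4]
grip_width: 0.0503
```

Request:
drive_tool:
  steps: [30,0,0,0,0,30,0,0,0,0,30,0,0,0,0,30,0,0,0,0,30,0,0,0,0]

```text
clock: 7.68
position: [0.5742, -0.1741, 0.1784]
tool_rot: [-1.571, -0.0, 1.693]
force: [0.0, -0.4, -1.6]
grip_width: 0.0502
```

```bash
python3 - <<'E'
from m import *
f=grab_frame('scene'); t=grab_frame('top'); p=monitor.observe(); print(p['position'],p['force'],p['grip_width'],p['tool_rot'],p['qpos'].round(2))
for x in blob(f,[18,120,60],[34,255,255]): print(x,onz(f,x[1],x[2],.2))
g=f['frame'][60:360,0:300,::-1]; cv2.imwrite('pics/over.png',np.hstack([cv2.resize(g,(450,450)),cv2.resize(t['frame'][160:320,380:620,::-1],(340,450//2)).repeat(2,0) if 0 else cv2.copyMakeBorder(cv2.resize(t['frame'][160:320,380:620,::-1],(345,230)),0,220,0,0,0)]))
E
```

```text
[ 0.57422214 -0.17450099  0.17854061] [-1.05967657 -0.5241336  -1.96396932] 0.05033680920448284 [-1.57084864e+00 -7.19595328e-05  1.69285059e+00] [ 0.18  0.52  0.02  1.71 -0.01  0.91  1.9 ]
(574.5, np.float64(145.0), np.float64(141.0), 15.8) [ 0.58010906 -0.17339367  0.2       ]
```

View pics/over.png

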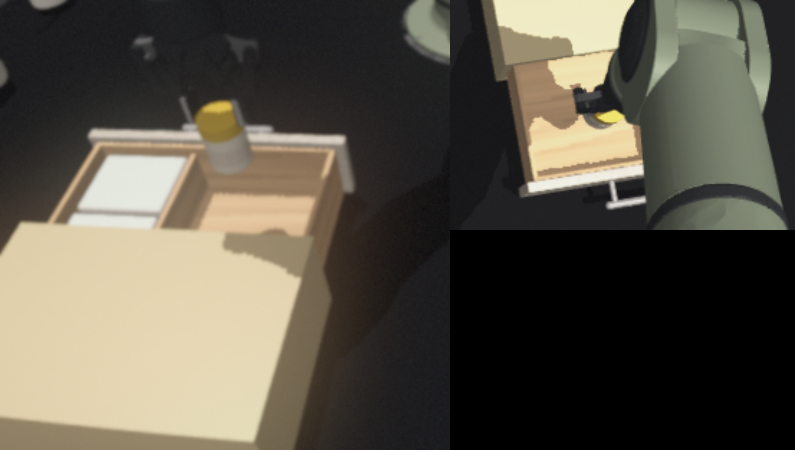

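The view shows the jar upright over the free part: cap at about (145,141) in the full frame, giving (0.580, -0.173). It is clear of the divider, walls and front, so I lower it.

Request:
drive_tool:
  steps: [30,0,0,-10,0,30,0,0,-20,0,30,0,0,-25,0,30,0,0,-25,0,30,0,0,-15,0]

```text
clock: 8.2
position: [0.573, -0.1746, 0.0805]
tool_rot: [-1.569, -0.001, 1.692]
force: [-0.6, -0.3, -1.6]
grip_width: 0.0509
```

Request:
drive_tool:
  steps: [30,0,0,-6,0,30,0,0,-4,0,30,0,0,-4,0,30,0,0,-2,0,30,0,0,-1,0]

```text
clock: 8.62
position: [0.5745, -0.1752, 0.0669]
tool_rot: [-1.572, 0.0, 1.692]
force: [0.2, 0.3, -1.8]
grip_width: 0.0507
```

Request:
drive_tool:
  steps: [30,0,0,0,0,30,0,0,0,0,30,0,0,-1,0,30,0,0,0,0,30,0,0,0,0]

```text
clock: 9.03
position: [0.5742, -0.1752, 0.0656]
tool_rot: [-1.571, 0.0, 1.692]
force: [-0.3, 0.3, -2.3]
grip_width: 0.05
```

Request:
drive_tool:
  steps: [30,0,0,-1,0,30,0,0,-1,0,30,0,0,-1,0,30,0,0,0,0,30,0,0,0,0]

```text
clock: 9.45
position: [0.5741, -0.1751, 0.0624]
tool_rot: [-1.571, -0.0, 1.692]
force: [0.5, -0.4, -2.3]
grip_width: 0.0502
```

Request:
drive_tool:
  steps: [30,0,0,-1,0,30,0,0,0,0,30,0,0,0,0,30,0,0,0,0,30,0,0,0,0]

```text
clock: 9.87
position: [0.5742, -0.1751, 0.0615]
tool_rot: [-1.571, 0.0, 1.692]
force: [-0.3, 0.5, -1.9]
grip_width: 0.0506
```

Request:
drive_tool:
  steps: [30,0,0,-1,0,30,0,0,0,0,30,0,0,0,0,30,0,0,0,0,30,0,0,0,0]

```text
clock: 10.28
position: [0.5742, -0.1752, 0.0606]
tool_rot: [-1.571, 0.0, 1.692]
force: [0.9, -0.2, 0.2]
grip_width: 0.0507
```

Request:
drive_tool:
  steps: [30,0,0,-1,0,30,0,0,0,0,30,0,0,0,0,30,0,0,0,0,30,0,0,0,0]

```text
clock: 10.7
position: [0.575, -0.1753, 0.0604]
tool_rot: [-1.573, 0.001, 1.692]
force: [-1.1, 0.5, 10.7]
grip_width: 0.0507
```

Floor contact came at TCP z 0.0606, exactly as predicted (force went from -2 to +10 N). I ease off slightly and release.

Request:
drive_tool:
  steps: [30,0,0,0.7,0,30,0,0,0,0,54,0,0,0,0,60,0,0,0,0,66,0,0,0,0]

```text
clock: 11.12
position: [0.5739, -0.1751, 0.06]
tool_rot: [-1.57, -0.0, 1.692]
force: [0.3, 0.1, 1.2]
grip_width: 0.066
```

Request:
drive_tool:
  steps: [72,0,0,0,0,72,0,0,0,0,72,0,0,5,0,72,0,0,10,0,72,0,0,10,0]

```text
clock: 11.53
position: [0.5741, -0.1752, 0.0861]
tool_rot: [-1.571, -0.0, 1.692]
force: [0.0, -0.1, -0.1]
grip_width: 0.0719
```

Request:
drive_tool:
  steps: [72,0,0,15,0,72,0,0,25,0,72,0,0,25,0,72,0,0,25,0,72,0,0,25,0]

```text
clock: 11.95
position: [0.5741, -0.1752, 0.2028]
tool_rot: [-1.572, 0.0, 1.692]
force: [0.2, 0.7, 0.2]
grip_width: 0.0719
```

```bash
python3 - <<'E'
from m import *
f=grab_frame('scene'); p=monitor.observe(); print(p['position'],p['force'],p['qpos'].round(2))
for x in blob(f,[18,120,60],[34,255,255]): print(x,onz(f,x[1],x[2],.079))
for x in blob(f,*COL['g']): print('g',x,onz(f,x[1],x[2],.057))
cv2.imwrite('pics/placed.png',cv2.resize(f['frame'][100:300,20:280,::-1],(650,500),interpolation=cv2.INTER_CUBIC))
E
```

```text
[ 0.57601122 -0.1757427   0.20753838] [ 1.04695388 -0.92538037  6.42284341] [ 0.18  0.49  0.03  1.68 -0.01  0.97  1.9 ]
(533.0, np.float64(162.8), np.float64(189.2), 14.2) [ 0.57316113 -0.1776731   0.079     ]
g (515.5, np.float64(377.2), np.float64(180.5), 14.3) [0.44685576 0.2081965  0.057     ]
```

View pics/placed.png

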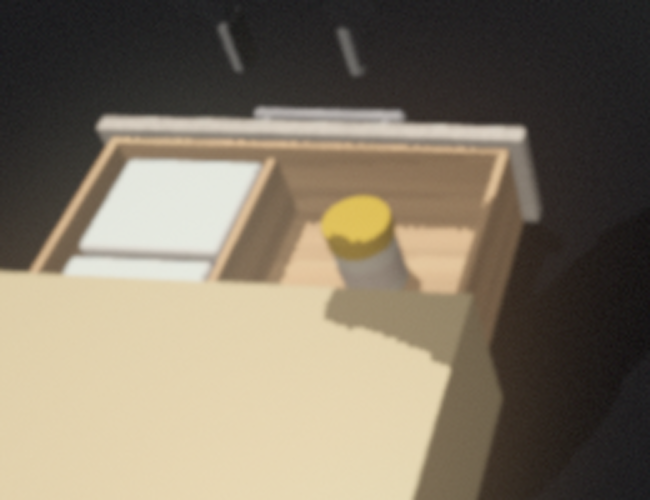

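The jar stands upright in the free part: cap at about crop (358,222), giving (0.573, -0.178), clear of the front and divider. The green jar is unmoved. Next I close the fingers and go to a point in front of the handle.

Request:
drive_tool:
  steps: [60,-10,-5,0,0,40,-18,-10,0,0,20,-19,-10,0,0,0,-19,-10,0,0,0,-19,-10,0,0]

```text
clock: 12.42
position: [0.4874, -0.2207, 0.2003]
tool_rot: [-1.57, -0.0, 1.692]
force: [0.4, -0.3, 0.1]
grip_width: 0.0118
```

Request:
drive_tool:
  steps: [0,-19,-10,0,0,0,-19,-10,0,0,0,-19,-10,0,0,0,-16,-10,0,0,0,-10,-5,0,0]

```text
clock: 12.83
position: [0.4038, -0.2663, 0.2004]
tool_rot: [-1.57, 0.0, 1.69]
force: [-0.3, 0.3, 0.4]
grip_width: 0.0002
```

Request:
drive_tool:
  steps: [0,0,0,-15,0,0,0,0,-30,0,0,0,0,-30,0,0,0,0,-25,0,0,0,0,-5,0]

```text
clock: 13.25
position: [0.4044, -0.264, 0.0922]
tool_rot: [-1.567, -0.003, 1.692]
force: [-0.3, 0.5, -0.4]
grip_width: 0.0003
```

```bash
python3 - <<'E'
from m import *
t=grab_frame('top'); f=grab_frame('scene'); p=monitor.observe(); print(p['position'],p['force'],p['grip_width'],p['qpos'].round(2))
g=np.clip((f['frame'][60:260,20:280,::-1]/255.)**.6*255,0,255).astype(np.uint8)
cv2.imwrite('pics/prepush.png',cv2.resize(g,(650,500),interpolation=cv2.INTER_CUBIC))
E
```

```text
[ 0.40559982 -0.2648251   0.09479793] [0.24676134 0.09103812 0.75985579] -5.373197287632855e-05 [ 0.43  0.49  0.04  2.07 -0.03  0.59  2.18]
```

View pics/prepush.png

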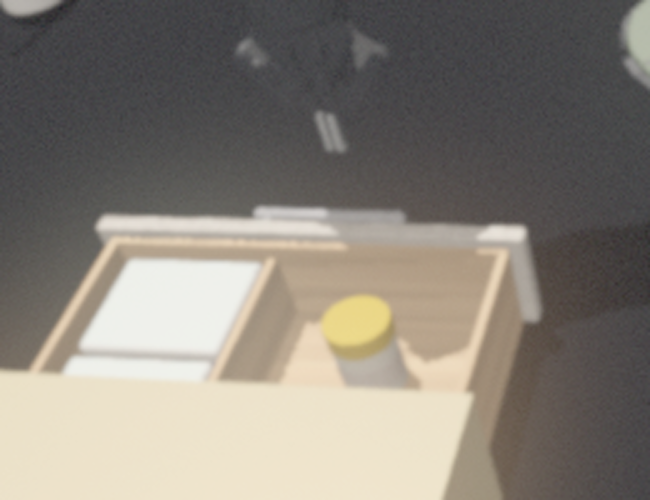

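The closed fingers, tips at crop (330,130), line up with the middle of the handle, which spans crop (255–403, 213). I lower to handle height and push gently along the drawer axis (yaw 8°).

Request:
drive_tool:
  steps: [0,0,0,-14,0,0,0,0,-11,0,0,8,1.1,0,0,0,8,1.1,0,0,0,4,0.6,0,0]

```text
clock: 13.77
position: [0.4285, -0.2624, 0.0717]
tool_rot: [-1.573, 0.001, 1.693]
force: [0.5, 0.4, 0.1]
grip_width: -0.0005
```

Request:
drive_tool:
  steps: [0,4,0.6,0,0,0,3,0.4,0,0,0,3,0.4,0,0,0,3,0.4,0,0,0,3,0.4,0,0]

```text
clock: 14.18
position: [0.4424, -0.2602, 0.0703]
tool_rot: [-1.571, 0.0, 1.692]
force: [0.1, -0.4, 0.3]
grip_width: -0.0001
```

Request:
drive_tool:
  steps: [0,4,0.6,0,0,0,4,0.6,0,0,0,5,0.7,0,0,0,5,0.7,0,0,0,5,0.7,0,0]

```text
clock: 14.6
position: [0.4657, -0.2567, 0.0702]
tool_rot: [-1.571, -0.0, 1.692]
force: [-0.2, 1.3, 0.4]
grip_width: 0.0001
```

```bash
cat > c.py <<'E'
from m import *
f=grab_frame('scene'); p=monitor.observe(); print(p['clock'],p['position'],p['force'],p['qpos'].round(2))
for x in blob(f,[18,120,60],[34,255,255]): print(x,onz(f,x[1],x[2],.079))
E
python3 c.py
```

```text
14.65 [ 0.46670574 -0.25647911  0.070194  ] [ 1.09295695  1.35311403 -0.30687295] [ 0.36  0.59  0.04  1.96 -0.04  0.59  2.12]
(524.5, np.float64(162.8), np.float64(189.9), 14.3) [ 0.57488289 -0.17687559  0.079     ]
```

```bash
cat > c.py <<'E'
from m import *
f=grab_frame('scene'); t=grab_frame('top'); p=monitor.observe(); print(p['clock'],p['position'],p['force'])
for x in blob(f,[18,120,60],[34,255,255]): print('cap',x,onz(f,x[1],x[2],.079))
def front(img):  # lowest row of bright front, top view
    v=img.max(2); return [240+int(np.where(v[170:305,u]>150)[0].max())-70 for u in (440,450,460,470)]
def fs(img):
    v=img.max(2).astype(int); return [130+int(np.argmax(np.diff(v[130:215,u]))) for u in (70,80,90,200,210,220)]
t0=cv2.imread('pics/top0.png')[:,:,::-1]; s0=cv2.imread('pics/scene0.png')[:,:,::-1]
print('top',front(t0),front(t['frame'])); print('scene',fs(s0),fs(f['frame']))
E
python3 c.py
```

```text
14.75 [ 0.465482   -0.25669968  0.07010443] [-0.32553138  0.84743545  0.22842525]
cap (524.0, np.float64(162.8), np.float64(189.9), 14.3) [ 0.57488289 -0.17687559  0.079     ]
top [292, 291, 289, 288] [291, 289, 288, 276]
scene [145, 145, 146, 148, 149, 149] [145, 145, 146, 149, 149, 149]
```

```bash
python3 - <<'E'
from m import *
f=grab_frame('scene')
for z in (.08,.09,.1,.11): print(z,proj(f,[.4056,-.2648,z]),onz(f,152.5,120,z))
# handle in scene: crop prepush (255..403, 213)
for u,v in ((255,208),(403,213)): print('h',onz(f,20+u/2.5,60+v/2.5,.082))
g=np.clip((f['frame'][90:190,90:220,::-1]/255.)**.6*255,0,255).astype(np.uint8)
cv2.imwrite('pics/push.png',cv2.resize(g,(780,600),interpolation=cv2.INTER_CUBIC))
E
```

```text
0.08 [158.94188952 128.6814651 ] [ 0.37960869 -0.29282282  0.08      ]
0.09 [157.73990272 124.89766011] [ 0.3916438  -0.28399196  0.09      ]
0.1 [156.52345513 121.06095426] [ 0.40367891 -0.2751611   0.1       ]
0.11 [155.29238166 117.17045983] [ 0.41571403 -0.26633024  0.11      ]
h [ 0.46701251 -0.3201858   0.082     ]
h [ 0.45023217 -0.1928346   0.082     ]
```

View pics/push.png

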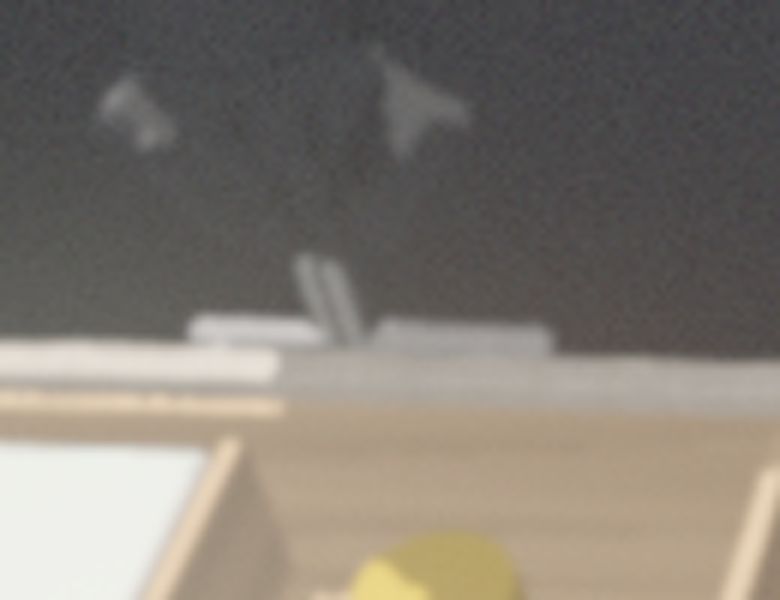

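The picture (crop finger tips at (345,345), handle bar at (190–550, 330)) shows the fingers above and past the bar, so the real tips ride higher than nominal. The drawer has not moved. The tips are still below the front's top edge at z 0.103, so I push on the front itself.

Request:
drive_tool:
  steps: [0,3,0.4,0,0,0,3,0.4,0,0,0,3,0.4,0,0,0,3,0.4,0,0,0,3,0.4,0,0]

```text
clock: 15.22
position: [0.4805, -0.2548, 0.0702]
tool_rot: [-1.571, 0.0, 1.692]
force: [-0.1, -1.0, -0.1]
grip_width: 0.0
```

Request:
drive_tool:
  steps: [0,3,0.4,0,0,0,3,0.4,0,0,0,3,0.4,0,0,0,3,0.4,0,0,0,3,0.4,0,0]

```text
clock: 15.63
position: [0.4954, -0.2527, 0.0701]
tool_rot: [-1.571, -0.0, 1.692]
force: [-1.7, 1.1, -0.2]
grip_width: 0.0
```

```bash
python3 c.py; python3 - <<'E'
from m import *
f=grab_frame('scene')
for z in (.06,.07,.08,.09): print(z,proj(f,[.466,-.2567,z]))
E
```

```text
15.7333 [ 0.49581439 -0.252672    0.0701842 ] [-0.0381165   0.23514629 -0.02535894]
cap (530.5, np.float64(160.9), np.float64(195.2), 14.2) [ 0.58847473 -0.17446136  0.079     ]
top [292, 291, 289, 288] [275, 282, 271, 270]
scene [145, 145, 146, 148, 149, 149] [149, 150, 150, 154, 154, 154]
0.06 [152.44439944 154.63235229]
0.07 [151.14657496 150.93338341]
0.08 [149.83211354 147.1800481 ]
0.09 [148.50078893 143.37134817]
```

The drawer is now moving with the finger, and the cap has shifted 15 mm with it. I continue smoothly, slowing down before the stop.

Request:
drive_tool:
  steps: [0,4,0.6,0,0,0,5,0.7,0,0,0,6,0.8,0,0,0,7,1,0,0,0,7,1,0,0]

```text
clock: 16.2
position: [0.5251, -0.2487, 0.0702]
tool_rot: [-1.571, 0.0, 1.692]
force: [-0.1, -2.0, -0.3]
grip_width: 0.0001
```

Request:
drive_tool:
  steps: [0,7,1,0,0,0,7,1,0,0,0,7,1,0,0,0,7,1,0,0,0,7,1,0,0]

```text
clock: 16.62
position: [0.5599, -0.2436, 0.0702]
tool_rot: [-1.571, 0.0, 1.692]
force: [-1.2, -1.1, -0.8]
grip_width: -0.0004
```

```bash
python3 c.py
```

```text
16.7167 [ 0.56049939 -0.24314208  0.07016227] [-0.18262147 -0.04622523 -0.30746959]
cap (64.5, np.float64(152.0), np.float64(212.5), 10.0) [ 0.63199126 -0.17186705  0.079     ]
top [292, 291, 289, 288] [251, 249, 248, 246]
scene [145, 145, 146, 148, 149, 149] [172, 173, 173, 177, 177, 178]
```

Request:
drive_tool:
  steps: [0,7,1,0,0,0,7,1,0,0,0,6,0.8,0,0,0,5,0.7,0,0,0,5,0.7,0,0]

```text
clock: 17.13
position: [0.5898, -0.2394, 0.0702]
tool_rot: [-1.571, -0.0, 1.692]
force: [-0.9, 0.9, 0.9]
grip_width: -0.0002
```

Request:
drive_tool:
  steps: [0,5,0.7,0,0,0,5,0.7,0,0,0,4,0.6,0,0,0,4,0.6,0,0,0,3,0.4,0,0]

```text
clock: 17.55
position: [0.6106, -0.2364, 0.0702]
tool_rot: [-1.571, 0.0, 1.692]
force: [-1.7, 0.2, 0.5]
grip_width: 0.0001
```

Request:
drive_tool:
  steps: [0,2,0.3,0,0,0,2,0.3,0,0,0,2,0.3,0,0,0,2,0.3,0,0,0,2,0.3,0,0]

```text
clock: 17.97
position: [0.6203, -0.2351, 0.0702]
tool_rot: [-1.571, 0.0, 1.692]
force: [-0.7, 0.3, -0.1]
grip_width: -0.0002
```

```bash
python3 c.py
```

```text
18.0667 [ 0.62057792 -0.23496474  0.07021737] [ 0.57025516  0.08510951 -1.26901604]
top [292, 291, 289, 288] [223, 221, 219, 214]
scene [145, 145, 146, 148, 149, 149] [196, 196, 197, 202, 202, 148]
```

Request:
drive_tool:
  steps: [0,1.5,0.2,0,0,0,1.5,0.2,0,0,0,1,0.1,0,0,0,1,0.1,0,0,0,1,0.2,0,0]

```text
clock: 18.48
position: [0.6262, -0.2343, 0.0702]
tool_rot: [-1.571, 0.0, 1.692]
force: [-0.9, -0.8, 0.4]
grip_width: 0.0
```

Request:
drive_tool:
  steps: [0,1,0.1,0,0,0,1,0.2,0,0,0,0.7,0.1,0,0,0,0,0,0,0,0,0,0,0,0]

```text
clock: 18.9
position: [0.629, -0.2338, 0.0702]
tool_rot: [-1.571, 0.0, 1.692]
force: [-0.5, -0.4, -0.5]
grip_width: -0.0001
```

Request:
drive_tool:
  steps: [0,1,0.1,0,0,0,1,0.2,0,0,0,1,0.1,0,0,0,0,0,0,0,0,0,0,0,0]

```text
clock: 19.32
position: [0.632, -0.2334, 0.0702]
tool_rot: [-1.571, 0.0, 1.692]
force: [0.5, -0.4, 0.1]
grip_width: -0.0
```

Request:
drive_tool:
  steps: [0,1,0.1,0,0,0,1,0.2,0,0,0,0.7,0.1,0,0,0,0,0,0,0,0,0,0,0,0]

```text
clock: 19.73
position: [0.6347, -0.233, 0.0702]
tool_rot: [-1.571, 0.0, 1.692]
force: [0.1, 0.6, 0.0]
grip_width: 0.0001
```

Request:
drive_tool:
  steps: [0,1,0.1,0,0,0,1,0.2,0,0,0,1,0.1,0,0,0,0,0,0,0,0,0,0,0,0]

```text
clock: 20.15
position: [0.6378, -0.2326, 0.0702]
tool_rot: [-1.571, 0.0, 1.692]
force: [0.4, 0.3, -0.5]
grip_width: -0.0002
```

```bash
python3 c.py; python3 - <<'E'
from m import *
t=grab_frame('top'); v=t['frame'].max(2).astype(int)
for u in (440,455,470): print(u,v[195:240,u].tolist())
E
```

```text
20.25 [ 0.63765164 -0.23264229  0.07020563] [-0.14690543 -0.60677932  0.29907353]
top [292, 291, 289, 288] [215, 213, 211, 210]
scene [145, 145, 146, 148, 149, 149] [203, 203, 204, 209, 210, 155]
440 [156, 157, 157, 157, 157, 156, 152, 109, 145, 153, 152, 155, 144, 144, 144, 147, 148, 150, 154, 156, 152, 100, 100, 102, 101, 100, 100, 100, 36, 25, 26, 25, 26, 24, 25, 25, 25, 24, 24, 23, 25, 24, 25, 24, 25]
455 [157, 156, 157, 157, 139, 116, 147, 151, 150, 152, 147, 121, 145, 148, 144, 146, 148, 148, 132, 103, 101, 100, 101, 100, 100, 89, 29, 24, 25, 25, 24, 25, 25, 25, 25, 25, 30, 35, 34, 34, 35, 35, 35, 34, 34]
470 [157, 157, 129, 127, 146, 149, 150, 152, 150, 141, 148, 148, 147, 150, 152, 153, 113, 101, 100, 100, 100, 100, 100, 66, 29, 25, 26, 35, 36, 36, 34, 25, 25, 25, 24, 26, 35, 35, 34, 34, 34, 35, 35, 34, 36]
```

```bash
python3 - <<'E'
from m import *
t=grab_frame('top'); ex=np.array([.990,.1403])
for u,a,b in ((440,202.2,215.5),(455,199.7,213.3),(470,197.2,211)): 
    A=onz(t,u,a,.115)[:2];B=onz(t,u,b,.103)[:2]; print(A,B,'proud mm',1000*(A-B)@ex)
E
```

```text
[ 0.65583579 -0.09305927] [ 0.63033979 -0.09392594] proud mm 25.3626354726546
[ 0.66080824 -0.12448762] [ 0.63465278 -0.12549806] proud mm 26.035666664765333
[ 0.66581448 -0.1560764 ] [ 0.63920379 -0.15723388] proud mm 26.50697051246978
```

Request:
drive_tool:
  steps: [0,1,0.1,0,0,0,1,0.2,0,0,0,1,0.1,0,0,0,0,0,0,0,0,0,0,0,0]

```text
clock: 20.77
position: [0.6407, -0.2322, 0.0702]
tool_rot: [-1.571, 0.0, 1.692]
force: [-0.5, -0.0, -0.3]
grip_width: 0.0003
```

Request:
drive_tool:
  steps: [0,1,0.1,0,0,0,1,0.2,0,0,0,1,0.1,0,0,0,1,0.1,0,0,0,0,0,0,0]

```text
clock: 21.18
position: [0.6448, -0.2317, 0.0702]
tool_rot: [-1.571, 0.0, 1.692]
force: [-0.2, 1.0, -0.4]
grip_width: 0.0
```

Request:
drive_tool:
  steps: [0,1,0.1,0,0,0,0.5,0.1,0,0,0,0.5,0.1,0,0,0,0,0,0,0,0,0,0,0,0]

```text
clock: 21.6
position: [0.6466, -0.2314, 0.0702]
tool_rot: [-1.571, 0.0, 1.692]
force: [0.2, -0.1, -0.2]
grip_width: 0.0001
```

Request:
drive_tool:
  steps: [0,1,0.1,0,0,0,0.5,0.1,0,0,0,0.5,0.1,0,0,0,0,0,0,0,0,0,0,0,0]

```text
clock: 22.02
position: [0.6487, -0.2312, 0.0702]
tool_rot: [-1.571, 0.0, 1.692]
force: [0.4, 0.0, -0.6]
grip_width: -0.0001
```

Request:
drive_tool:
  steps: [0,1,0.1,0,0,0,0.5,0.1,0,0,0,0.5,0.1,0,0,0,0,0,0,0,0,0,0,0,0]

```text
clock: 22.43
position: [0.6497, -0.231, 0.0701]
tool_rot: [-1.569, -0.0, 1.692]
force: [-7.5, 1.1, 4.4]
grip_width: -0.0001
```

Request:
drive_tool:
  steps: [0,1,0.1,0,0,0,0.5,0.1,0,0,0,0.5,0.1,0,0,0,0,0,0,0,0,0,0,0,0]

```text
clock: 22.85
position: [0.6497, -0.231, 0.0701]
tool_rot: [-1.565, -0.001, 1.691]
force: [-20.9, 0.5, 13.6]
grip_width: 0.0003
```

```bash
cat > d.py <<'E'
from m import *
t=grab_frame('top'); ex=np.array([.990,.1403]); v=t['frame'].max(2).astype(float); print(monitor.observe()['force'],monitor.observe()['position'])
for u,a in ((440,202.2),(455,199.7),(470,197.2)):
    c=v[int(a)+3:235,u]; i=np.where(c>125)[0].max(); b=int(a)+3+i+(c[i]-125)/max(c[i]-c[i+1],1)
    A=onz(t,u,a,.115)[:2];B=onz(t,u,b,.103)[:2]; print(b,'proud mm',1000*(A-B)@ex)
E
python3 d.py
```

```text
[-20.36273441   1.49493734  14.25154955] [ 0.64965432 -0.23106556  0.07005266]
209.65116279069767 proud mm 13.154912941349721
207.42857142857142 proud mm 13.760299369240988
205.35714285714286 proud mm 14.687872779604994
```

The hard stop is reached: the tool stalls at x 0.6497 with about 21 N, and the front stands 14 mm proud of the unit face against 15 expected when shut. I back off, raise straight up clear of the handle and check.

Request:
drive_tool:
  steps: [0,-2,-0.3,0,0,0,-2,-0.3,0,0,0,-2,-0.3,0,0,0,-2,-0.3,0,0,0,0,0,5,0]

```text
clock: 23.32
position: [0.6439, -0.2317, 0.0746]
tool_rot: [-1.57, -0.0, 1.692]
force: [-0.5, 0.3, 0.1]
grip_width: -0.0004
```

Request:
drive_tool:
  steps: [0,0,0,15,0,0,0,0,25,0,0,0,0,30,0,0,0,0,30,0,0,0,0,20,0]

```text
clock: 23.73
position: [0.6454, -0.232, 0.1987]
tool_rot: [-1.574, 0.001, 1.692]
force: [0.1, -0.4, -0.3]
grip_width: 0.0001
```

Request:
drive_tool:
  steps: [0,-20,0,0,0,0,-30,0,0,0,0,-30,0,0,0,0,-20,0,0,0,0,0,0,0,0]

```text
clock: 24.15
position: [0.5412, -0.2326, 0.1961]
tool_rot: [-1.57, 0.0, 1.69]
force: [-0.4, 0.2, 0.4]
grip_width: 0.0002
```

```bash
python3 d.py; python3 - <<'E'
from m import *
s=grab_frame('scene'); t=grab_frame('top')
for n,f in (('s',s),('t',t)):
    for k in 'yg':
        for x in blob(f,*COL[k],30): print(n,k,x,onz(f,x[1],x[2],.057 if n=='s' else .062)[:2])
v=t['frame'].max(2)
s0=cv2.imread('pics/scene0.png')[:,:,::-1].astype(int)
# unit top in scene: rows where anything changed on the right half (jars) vs start
d=np.abs(s['frame'].astype(int)-s0).max(2)>60; d=cv2.morphologyEx(d.astype(np.uint8),cv2.MORPH_OPEN,np.ones((4,4)))
n,l,st,c=cv2.connectedComponentsWithStats(d); print(st[1:],monitor.observe()['force'],monitor.observe()['qd'].round(3))
E
```

```text
[1.37939264 0.53042261 0.19730455] [ 0.54342255 -0.23224711  0.19625096]
209.62790697674419 proud mm 13.106288459948592
207.38095238095238 proud mm 13.66056578174988
205.45454545454547 proud mm 14.89222642870361
s g (513.0, np.float64(377.0), np.float64(180.5), 14.2) [0.44693647 0.20781728]
s g (35.0, np.float64(8.5), np.float64(0.8), 5.6) [-0.22247799 -1.18364172]
t g (446.5, np.float64(294.6), np.float64(303.9), 12.4) [0.45423276 0.21069822]
t g (2278.0, np.float64(24.0), np.float64(227.5), 39.6) [0.62606787 0.81350886]
[[  572     0    68    33  1116]
 [   82    12     6     4    24]
 [   70    14    10     5    40]
 [   74    28    22     7    95]
 [  509   131    38    17   256]
 [   35   143   202    85 11809]
 [  441   199    35    44  1149]
 [  113   204     4     4    16]] [0.65921088 0.1159968  0.09026307] [-0.006  0.018 -0.002 -0.014 -0.001 -0.     0.001]
```

```bash
python3 -c "
from workcell import workorder
print(workorder.job_done())"
```

```text
the job is handed in; nothing more can be done
None
```

The yellow-capped jar is standing in the left part of the drawer and the drawer is shut. I handed the job in at about 24 s of the 51 s allowed.

**Placing the jar:** I gripped it by the cap, carried it upright and lowered it until it touched the drawer floor, which happened at the height I predicted. Only then did I release it. A picture afterwards showed it upright and clear of the drawer front and the divider.

**Shutting the drawer:** I pushed on the drawer front until it met the hard stop, with about 21 N in the push direction. After I backed away, the front stood about 14 mm proud of the unit face, against 15 mm expected when shut.

**Last checks:**
- The green-capped jar is at the same pixel position as at the start.
- The robot was touching nothing.
- The jar can't be seen once the drawer is shut. It moved with the drawer while it was still visible, but its upright stand at the end is inferred.

**What disagreed:**
- **First grasp:** the pads closed to 45 mm on the 52 mm cap, catching only its top. I opened them and gripped again 9 mm lower, and that grip held.
- **Fingertip height:** the fingertips seemed to sit about 10 mm higher than the stated geometry. My first push therefore passed over the handle without moving the drawer, which is why I pushed the front instead.

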